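# Load the pack charger and set its current

## Robot

A 6-joint arm with a two-finger parallel gripper is mounted at the origin on the work surface. World frame = base frame: x ahead of the robot, y to its left, z up, the work surface at z = 0. Lengths are in m, angles in rad, forces in N, time in s.
With the tool pointing down it reaches from about 0.3 to 0.875 m from the base axis. Payload 6.4 kg.
Tool frame: the origin (TCP) lies on the centre line of the jaws, within the pads' length; the fingertips stand 8 mm ahead of it and the grasp point (between the pads) lies 11 mm behind it; z points along the fingers, y is the line along which they close (so a half turn about z gives the same grasp; the last joint's range is limited). The gripper opens to 85 mm and grips with 20 to 120 N. Pads are 22 mm wide; open, the fingers measure 114 mm over their backs; the gripper's body (76 mm by 85 mm) begins 54 mm behind the grasp point. The pads swing forward as they close: fully open they stand 13 mm farther back than shut.
Start: joints at [-1.556, 0.181, 1.607, -0, 1.354, -0.206], TCP at [0.126, -0.561, 0.239] pointing down, gripper open.
Joint ranges: [-2.99, 2.99], [-0.89, 2.07], [0.3, 2.58], [-1.14, 4.28], [0, 2.63], [-3.12, 3.12]. Speed limits (rad/s): [2.57, 2.57, 3.01, 3.14, 3.14, 3.14].

## Interface

Orientations are given as a unit quaternion [w, x, y, z].
In Python, from bench import ctrl gives the robot as it stands.
- The arm moves only by the shell command python3 -m handwheel 'ROWS' [OPENING]. ROWS is JSON, a list that holds one entry, the list of rows, each a list of 4 numbers: the shift along the tool's x, y, z each as a share of 20 cm, from -1 to 1, then the turn about the tool's z as a share of 1.5 rad, from -1 to 1. In form: [[[x, y, z, twist], ...]]. A call has 1 to 10 rows; each row is the pose to reach, as a shift and turn from the pose commanded when the call began, along the tool's axes at that moment; what a row does not reach only later rows make up. A row lasts 1/8 s, in which the tool goes at most 62.5 mm and 10.7 degrees, less where a joint would pass 70% of its speed; a pose out of reach is approached as far as the arm can. A call with a number of a shift or a turn outside -1 to 1 is refused whole. A call with a gripper value outside its range is refused whole. OPENING is the finger opening in mm, from 0 to 85.4, set as the call begins (- or left out, the last holds). The fingers move at their own pace and stop on an object; the grip force is fixed at half the most. Time passes only in rows, so rows that repeat a pose let the fingers close. It gives the time, the measured TCP pose, the force, the opening and the grip force at its end, in the units of the state.
- ctrl.get_obs(): the state, without advancing time (a new reading comes with each control period).
- ctrl.camera(name): name is "scene" or "top" or "wrist"; returns a dict with "color" (480x640x3 uint8, red, green, blue), "range_z" (480x640 float32, m along the optical axis (not along the pixel's ray), 0 where there is no reading), "K" (3x3 intrinsics, pixels), "pose" (4x4, takes a point from camera to world coordinates); the wrist camera has in their place "T_tool_cam" (4x4, takes a point from camera to tool coordinates, whose origin is the TCP and whose axes are the flange's). Camera axes: x right, y down, z forward; pixel columns grow to the right and rows downward; lengths in m; the calibration is good to about 2 mm. A picture is of the moment at which its call begins: read the wrist's pose just before it.
- ctrl.hand_in(): hands the job in; it is judged then, once.
The state is a dict: "time_s": time; "q": joint angles; "dq": joint speeds; "joint_efforts": joint torques, N m; "eef_pos": TCP position; "eef_rot": TCP orientation; "wrist_force": force on the tool from outside, world axes, zero at the start; "torque": the same for the moment, N m; "opening": opening from 0.0 (shut) to 1.0 (fully open); "grasp_force": force on a finger pad.
Only numpy, scipy, OpenCV 4.12 (cv2) and the standard library are available. Lean on these libraries where they do the work, as an engineer would, in place of code of your own. Each camera call takes 0.05 s, during which the arm holds its last target. There are 200 camera calls.

## Task

Recharge every yellow battery pack on the bench: first turn the charger's red switch back past its click to OFF, then slide the orange fader fully down to its zero end, and only then stand each pack upright and squarely inside the outline of its own pad on the charging board. Next slide the fader to the line whose dots equal the number of packs, and last turn the switch clockwise past its click to ON. Leave the wrench, screwdriver, bearing and jar that lie around undisturbed, and put back any pack that gets knocked off its pad.

Things in the scene. Friction and masses are not known exactly. Their poses are not given: they have to be found in the camera images.
- console: charger console, fixed blue box 220 (x) x 200 (y) x 60 high with a grey top; origin at the centre of its underside. On top: the fader (nearer the robot) and the red rotary switch (farther, 115 mm away along +x)
- fader (a joint): fader position in m along its track: 0 at the zero end (red line beside the track), 0.13 at the far end; it slides along the console's +y. White lines beside the track with 1, 2, 3 and 4 yellow dots mark 0.03, 0.06, 0.09 and 0.12: the settings for one, two, three and four packs. Slides against about 1.5 N
- fader_top (a point): centre of the top of the orange fader grip, which is a block 28 (console x) x 20 (console y) x 40 high with a white line across its top that lines up with the marks; it stands on a track 40 mm wide, 14 mm high, 74 mm above the table; this point is 114 mm above the table
- switch (a joint): rotary switch angle in rad: -1.2 = OFF (white pointer line at the red dot, towards the console's -x), 0 = ON (pointer at the green dot, as it starts), growing clockwise seen from above. A click detent lies half way (-0.6, about 0.25 N m to move off either stop): let go short of it and the switch springs back, past it the switch snaps home
- switch_grip (a point): point on the switch axis in the middle of its red bar grip, 97 mm above the table; the bar is 14 mm thick, 49 mm long, 32 mm high (from 74 to 104 mm); its x axis lies along the bar and turns with it (parallel to the console's x at OFF); the pointer line is on the -x half
- board: charging board, fixed grey plate 270 (x) x 250 (y) x 10 mm thick; origin at the centre of its underside; carries four pads, two by two
- pad0 (a point): centre of the top of a flat charging pad (10 mm above the table), black, 110 (board x) x 84 (board y) with a white outline and two brass strips along x; pads are 125 mm apart in x and 120 mm in y; axes parallel to the board
- pad1 (a point): centre of the top of a flat charging pad (10 mm above the table), black, 110 (board x) x 84 (board y) with a white outline and two brass strips along x; pads are 125 mm apart in x and 120 mm in y; axes parallel to the board
- pad2 (a point): centre of the top of a flat charging pad (10 mm above the table), black, 110 (board x) x 84 (board y) with a white outline and two brass strips along x; pads are 125 mm apart in x and 120 mm in y; axes parallel to the board
- pad3 (a point): centre of the top of a flat charging pad (10 mm above the table), black, 110 (board x) x 84 (board y) with a white outline and two brass strips along x; pads are 125 mm apart in x and 120 mm in y; axes parallel to the board
- pack_a: battery pack, may be absent: yellow body 90 (x) x 64 (y) x 42 high, on it a black neck 56 (x) x 40 (y) x 34 high, top at 76 mm; 0.45 kg; origin at the centre of its underside, z up; grip the neck across its y, fingertips above 44 mm
- pack_b: battery pack, may be absent: yellow body 90 (x) x 64 (y) x 42 high, on it a black neck 56 (x) x 40 (y) x 34 high, top at 76 mm; 0.45 kg; origin at the centre of its underside, z up; grip the neck across its y, fingertips above 44 mm
- pack_c: battery pack, may be absent: yellow body 90 (x) x 64 (y) x 42 high, on it a black neck 56 (x) x 40 (y) x 34 high, top at 76 mm; 0.45 kg; origin at the centre of its underside, z up; grip the neck across its y, fingertips above 44 mm
- pack_d: battery pack, may be absent: yellow body 90 (x) x 64 (y) x 42 high, on it a black neck 56 (x) x 40 (y) x 34 high, top at 76 mm; 0.45 kg; origin at the centre of its underside, z up; grip the neck across its y, fingertips above 44 mm
- wrench: bystander: steel wrench 190 mm long, lying between board and robot, to be left alone
- driver: bystander: screwdriver 200 mm long, lying beyond the console, to be left alone
- bearing: bystander: steel bearing ring 64 mm across, 18 high, to be left alone
- grease: bystander: round grease jar 90 mm across, 80 high, to be left alone
Mind the look-alikes: they are no part of the job. Leave any pink or turquoise look-alike of the pack_c alone. Leave any purple look-alike of the pack_d alone.

How it is judged:
By the outcome, as a careful person would: the job done as asked, in the order asked, and still so for the second after the job is handed in, with the robot touching nothing.
Of pack_a, pack_b, pack_c, pack_d only 2 to 4 are there at a start; the rules pass over those that are not, and their reading is None.
At some moment in a run one of pack_a, pack_b, pack_c, pack_d may be knocked a few centimetres aside while the robot is not near it.
Once in a run the grip may slacken for a moment while it holds something.
It also fails if it takes over 210 s, if anything falls off the work surface, if the arm or the gripper's body presses on something with over 40 N, if the wrist force passes 120 N, or if a joint passes its speed limit or range.

## Working session

There is one attempt and no reset: what is moved stays moved. The work goes in short steps, Python scripts to look and compute and a shell command to move; the robot and the scene stay as the last step left them, time stands still between calls to the robot, and variables do not carry over. Pictures are saved under pics/ and viewed, at most 14 in all, crops included, and the job is handed in when it is done.

```bash
ls; mkdir -p pics
python3 - <<'E'
from bench import ctrl
import cv2,numpy as np
o=ctrl.get_obs();print(o)
for n in("top","scene"):
    c=ctrl.camera(n);cv2.imwrite(f"pics/{n}0.png",c["color"][...,::-1]);np.savez(f"{n}0.npz",**c)
    print(n,c["K"].tolist(),np.round(c["pose"],4).tolist())
c=ctrl.camera("wrist");print(np.round(c["T_tool_cam"],4).tolist(),c["K"].tolist())
E
```

```text
pics
{'time_s': 0.0, 'q': array([-1.55629374e+00,  1.81534603e-01,  1.60800556e+00,  2.67877426e-05,
        1.35379517e+00, -2.06321416e-01]), 'dq': array([-8.12747997e-04,  3.67659437e-05, -7.62579957e-04,  1.12072448e-03,
       -2.19065145e-04, -7.39662685e-04]), 'joint_efforts': array([-5.36694570e-04, -4.44870365e+01, -3.51336300e+01, -2.77171093e-04,
        9.21595492e-03,  1.71496950e-07]), 'eef_pos': array([ 0.12594963, -0.56048895,  0.23838894]), 'eef_rot': array([-8.66083552e-04,  9.93910726e-01,  1.10184885e-01,  9.64588132e-05]), 'wrist_force': array([-0.08280121,  0.05800592,  0.10357776]), 'torque': array([0.0350896 , 0.02929152, 0.01184546]), 'grasp_force': 0.0, 'opening': 0.9979997823923618}
top [[438.1260377739463, 0.0, 325.7922051112953], [0.0, 438.1260377739463, 240.18352029737], [0.0, 0.0, 1.0]] [[0.0234, -0.9903, 0.1371, 0.4111], [-0.9997, -0.0238, -0.0009, 0.0034], [0.0041, -0.137, -0.9906, 1.149], [0.0, 0.0, 0.0, 1.0]]
scene [[468.9714667405948, 0.0, 324.02309416935054], [0.0, 468.9714667405948, 246.69499636712698], [0.0, 0.0, 1.0]] [[-0.2444, 0.7363, -0.631, 1.3113], [0.9697, 0.1822, -0.163, 0.227], [-0.0051, -0.6516, -0.7585, 1.0212], [0.0, 0.0, 0.0, 1.0]]
[[-0.0004, -0.9482, -0.3177, 0.0821], [1.0, -0.0006, 0.0004, -0.0001], [-0.0005, -0.3177, 0.9482, -0.1342], [0.0, 0.0, 0.0, 1.0]] [[374.82575918569415, 0.0, 321.010060945692], [0.0, 374.82575918569415, 238.14878274915446], [0.0, 0.0, 1.0]]
```

View pics/top0.png

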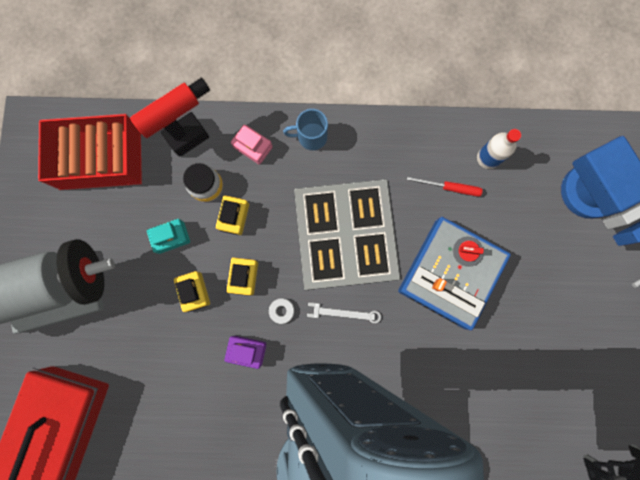

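View pics/scene0.png

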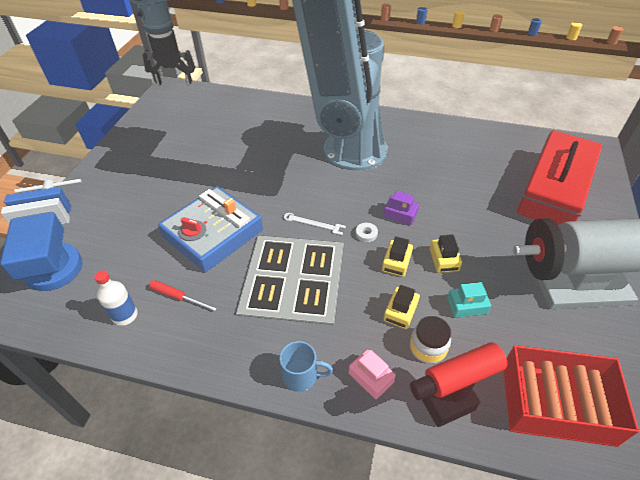

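Three yellow-bodied packs with black necks are at top-view pixels (232,214), (242,276) and (190,291). The things that could be mistaken for them are turquoise (167,235), pink (252,144), purple (245,352) and the grease jar (203,182). The board is centred near (347,234). The console shows its switch at (468,250) and its fader at (440,284).

```bash
cat > h.py <<'E'
import numpy as np,cv2
from scipy.spatial.transform import Rotation as R
from bench import ctrl
def tool():
    o=ctrl.get_obs();T=np.eye(4);T[:3,:3]=R.from_quat(np.roll(o["eef_rot"],-1)).as_matrix();T[:3,3]=o["eef_pos"];return T
def grab(n):
    T=tool();c=ctrl.camera(n);P=c["pose"] if n!="wrist" else T@c["T_tool_cam"];return c,P
def cloud(c,P):
    v,u=np.mgrid[:480,:640];z=c["range_z"];K=c["K"]
    p=np.stack([(u-K[0,2])/K[0,0]*z,(v-K[1,2])/K[1,1]*z,z],-1);return p@P[:3,:3].T+P[:3,3]
def onplane(c,P,uv,h):
    uv=np.atleast_2d(uv).astype(float);K=c["K"]
    d=np.c_[(uv-K[[0,1],[2,2]])/K[0,0],np.ones(len(uv))]@P[:3,:3].T;return P[:3,3]+d*((h-P[2,3])/d[:,2])[:,None]
def mask(c,lo,hi): return cv2.inRange(cv2.cvtColor(c["color"],cv2.COLOR_RGB2HSV),lo,hi)
def rect(p):
    "centre, size (long,short), yaw of the long side, of xy points (mm, deg)"
    (x,y),(w,h),a=cv2.minAreaRect((p[:,:2]*1000).astype(np.float32))
    if w<h:w,h,a=h,w,a+90
    return np.round([x,y,w,h,(a+90)%180-90],1)
def blobs(m,amin):
    n,l,s,ce=cv2.connectedComponentsWithStats(m);return [(l==i,ce[i],s[i]) for i in range(1,n) if s[i][4]>=amin]
def rel(x,y,z=None,yaw=None):
    "world goal (m; yaw deg of tool y axis, mod 180) -> row numbers from present pose"
    T=tool();g=np.array([x,y,T[2,3] if z is None else z]);d=T[:3,:3].T@(g-T[:3,3])/.2
    t=0
    if yaw is not None:
        cur=np.degrees(np.arctan2(T[1,1],T[0,1]));t=-((yaw-cur+90)%180-90)
    return np.round(np.r_[d,np.radians(t)/1.5],3), "turn deg",round(t,1)
def packs(c,P):
    W=cloud(c,P);out=[]
    for m,ce,s in blobs(mask(c,(22,120,90),(35,255,255)),60):
        b=W[m&(W[...,2]>.035)&(W[...,2]<.05)]
        if len(b)<15: continue
        c0=b[:,:2].mean(0);nk=W[(np.hypot(*(W[...,:2]-c0).transpose(2,0,1))<.05)&(W[...,2]>.068)&(W[...,2]<.085)]
        out.append((np.round(ce),"body",rect(b),"neck",rect(nk) if len(nk)>5 else None,len(nk)))
    return out
E
python3 - <<'E'
from h import *
for n in("top","scene"):
    c=dict(np.load(n+"0.npz"));P=c["pose"];W=cloud(c,P)
    print(n)
    for p in packs(c,P):print(*p)
    d=mask(c,(0,0,0),(180,255,60));
    wh=mask(c,(0,0,170),(180,40,255))
    for m,ce,s in blobs(wh,20):
        q=np.argwhere(m)[:,::-1];w=onplane(c,P,q,.01);r=rect(w)
        if 60<r[2]<140 and r[3]>60:print("pad",ce.round(),r)
    red=mask(c,(0,150,100),(6,255,255))|mask(c,(174,150,100),(180,255,255))
    for m,ce,s in blobs(red,20):
        w=W[m];k=w[(w[:,2]>.08)&(w[:,2]<.115)]
        if len(k)>8:print("red",ce.round(),rect(k),k[:,2].max())
    for m,ce,s in blobs(mask(c,(8,170,120),(20,255,255)),15):
        w=W[m];k=w[(w[:,2]>.1)&(w[:,2]<.125)]
        if len(k)>4:print("orange",ce.round(),rect(k),k[:,2].max())
    for m,ce,s in blobs(mask(c,(103,120,60),(125,255,255)),100):
        w=W[m];print("blue",ce.round(),rect(w[w[:,2]>.05]) if (w[:,2]>.05).sum()>5 else 0)
im=cv2.imread("pics/top0.png")
cv2.imwrite("pics/c1.png",np.hstack([cv2.resize(im[190:315,150:275],(400,400)),cv2.resize(im[210:335,395:520],(400,400))]))
E
```

```text
top
[234. 216.] body [626.  248.9  90.1  64.4 -10.8] neck [626.2 249.   56.1  41.5 -11. ] 363
[243. 277.] body [468.4 215.1  89.1  64.3  -4.8] neck [467.8 214.9  55.5  41.2  -5.7] 378
[194. 291.] body [426.4 342.1  89.5  64.6  19.5] neck [426.3 341.8  55.9  41.3  19.8] 390
pad [499. 145.] [ 839.6 -457.2   65.1   61.1   17.3]
pad [365. 208.] [ 658.6 -101.4  116.3   90.3    7.8]
pad [320. 213.] [642.9  17.7 116.9  90.6   7.6]
pad [371. 255.] [ 534.7 -117.6  116.5   91.1    7.3]
pad [325. 260.] [519.2   1.3 117.2  91.2   7.4]
red [ 91. 149.] [778.9 620.  223.  161.5 -84.3] 0.0951081014288846
red [470. 251.] [ 542.  -350.9   47.1   14.3   82.6] 0.10586864137607654
red [ 42. 427.] [ 99.8 644.7 235.8 158.5 -15.8] 0.11475917397461788
orange [437. 284.] [ 457.4 -263.3   26.1    8.1  -23.1] 0.1171936214579703
orange [443. 286.] [ 452.8 -276.5   23.9    4.6  -23.6] 0.11687178925390729
blue [603. 181.] [ 557.9 -382.9  818.8  157.4  -61.3]
blue [488. 158.] [ 790.5 -416.3   60.    21.7   45. ]
blue [444. 272.] [ 505.  -233.1  435.4  263.8   80.4]
blue [628. 235.] [ 493.1 -379.2  781.5   43.3  -74
[... 370 characters left out ...]
   65.5   63.4]
pad [367. 231.] [380.  117.9  71.7  63.8  57.3]
pad [112. 294.] [ 760.  -491.6   95.3   68.3   55.1]
red [564. 172.] [ 54.2 661.6 342.  156.1 -15.6] 0.10921970652657231
red [191. 228.] [ 551.2 -349.5   50.4   27.7   85. ] 0.10744813934969621
red [543. 391.] [787.9 558.3 348.8 161.8 -84.4] 0.1107212224128844
blue [108.   7.] [ 388.9 -445.  2275.6  178.2   40.6]
blue [72. 54.] [ 393.4 -605.6 2476.8   90.6   44.3]
blue [ 98. 123.] [1311.3  227.     0.     0.     0. ]
blue [ 38. 197.] [ 920.3 -267.  1253.2  129.7   57.6]
blue [223. 240.] [ 809.2  -39.7 1105.4  266.2   41.5]
blue [ 39. 253.] [1026.2 -292.1 1173.9  158.4   53.5]
blue [124. 310.] [1071.6 -104.2  816.1   52.6   50.4]
```

View pics/c1.png

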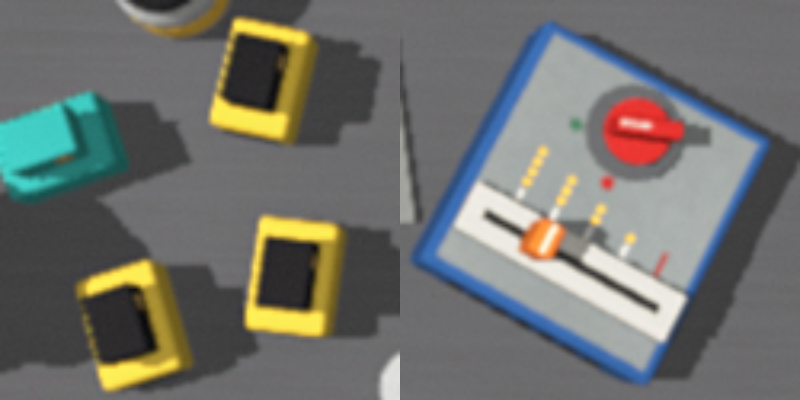

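The close crop confirms three packs with yellow bodies and black necks, plus the turquoise look-alike on the left. On the console, the fader sits between the 3- and 4-dot lines and the switch is ON. I'll go look at the console from above.

Run:
```python
from h import *
T=tool();print(np.degrees(np.arctan2(T[1,1],T[0,1])));print(rel(.45,-.31,.30,-5))
```

```text
-77.34982222882017
(array([ 1.855, -0.868, -0.305, -0.842]), 'turn deg', np.float64(-72.3))
```

```bash
python3 -m handwheel '[[[0.95,-0.43,-0.3,-0.4],[0.95,-0.43,-0.3,-0.4],[0.95,-0.43,-0.3,-0.4],[0.95,-0.43,-0.3,-0.4],[0.95,-0.43,-0.3,-0.4],[0.95,-0.43,-0.3,-0.4]]]'; python3 -c "
from h import *
print(rel(.45,-.31,.30,-5))"
```

```text
time_s: 0.9
eef_pos: [0.292, -0.4357, 0.2987]
eef_rot: [-0.0, 0.917, 0.399, -0.0]
wrist_force: [-0.6, -0.7, -0.2]
opening: 1.0
grasp_force: 0.0
(array([ 0.998,  0.149, -0.007, -0.442]), 'turn deg', np.float64(-38.0))
```

```bash
python3 -m handwheel '[[[1,0.15,0,-0.44],[1,0.15,0,-0.44],[1,0.15,0,-0.44],[1,0.15,0,-0.44],[1,0.15,0,-0.44],[1,0.15,0,-0.44],[1,0.15,0,-0.44]]]' 50
cat > con.py <<'E'
from h import *
import sys
c,P=grab("wrist");W=cloud(c,P);cv2.imwrite(sys.argv[1],c["color"][...,::-1])
red=mask(c,(0,150,80),(6,255,255))|mask(c,(174,150,80),(180,255,255))
k=W[(red>0)&(W[...,2]>.099)&(W[...,2]<.11)]
if len(k)>20: print("switch",rect(k),len(k),np.median(k[:,2]))
for m,ce,s in blobs(red,15):print("red",ce.round(),s[4],rect(onplane(c,P,np.argwhere(m)[:,::-1],.062)))
ora=mask(c,(7,150,90),(20,255,255));q=W[(ora>0)&(W[...,2]>.108)&(W[...,2]<.12)]
k=W[(cv2.dilate(ora,np.ones((15,15)))>0)&(W[...,2]>.108)&(W[...,2]<.12)]
if len(k)>20: print("fader",rect(k),len(k),np.median(k[:,2]))
for m,ce,s in blobs(mask(c,(0,0,170),(180,45,255)),20):print("white",ce.round(),s[4],rect(onplane(c,P,np.argwhere(m)[:,::-1],.062)))
E
python3 con.py pics/w1.png
```

```text
time_s: 1.78
eef_pos: [0.4497, -0.3108, 0.2991]
eef_rot: [-0.0, 0.739, 0.673, -0.0]
wrist_force: [0.1, -0.1, -0.4]
opening: 0.586
grasp_force: 0.0
switch [ 543.5 -351.5   47.4   14.4   83.2] 594 0.10341263979191237
red [556. 206.] 2127 [ 686.8 -343.    90.7   26.2   79.9]
red [416. 233.] 2012 [ 544.1 -358.4   59.5   53.3   63. ]
red [375. 212.] 51 [ 503.1 -331.1    7.4    7.3   84.6]
red [317. 254.] 24 [ 440.7 -370.9   17.3    1.6  -29.5]
fader [ 456.9 -270.8   27.8   20.   -27.9] 755 0.11380031440209731
white [228.  12.] 495 [ 384.9 -141.6   26.5   22.2   -5.4]
white [362.  36.] 2675 [ 523.6 -158.4  111.2   55.7    7.5]
white [486.   6.] 313 [ 612.5 -157.1   48.3   10.6   -5.4]
white [583. 112.] 436 [ 702.7 -254.8   87.9    5.3   80.9]
white [356. 197.] 25555 [ 491.6 -355.3  235.6  230.    62. ]
white [324. 164.] 100 [ 456.3 -277.3   28.     3.4  -27.8]
white [426. 230.] 60 [ 555.8 -354.4   22.8    2.9   82.9]
white [617. 241.] 324 [ 756.9 -384.8   38.3   14.9   22.1]
white [238. 326.] 669 [ 341.6 -449.3   77.5   17.7   66.5]
```

View pics/w1.png

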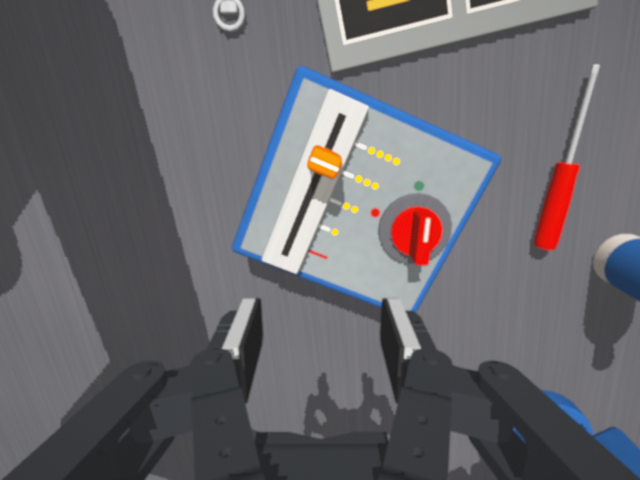

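The wrist view shows the console clearly: fader at (324,160), switch bar at (420,232), zero line at (317,254). Console yaw is −27.8° and the fader is at about 0.096. Next I'll go above the switch.

```bash
python3 -c "
from h import *
print(rel(.5435,-.3515,.15,-6.8))"
```

```text
(array([-0.16 ,  0.485,  0.746,  0.017]), 'turn deg', np.float64(1.5))
```

```bash
python3 -m handwheel '[[[-0.16,0.485,0.4,0.02],[-0.16,0.485,0.746,0.02],[-0.16,0.485,0.746,0.02],[-0.16,0.485,0.746,0.02],[-0.16,0.485,0.746,0.02],[-0.16,0.485,0.746,0.02]]]' 50; python3 -c "
from h import *
print(rel(.5435,-.3515,.086,-6.8))"
```

```text
time_s: 2.58
eef_pos: [0.5453, -0.3516, 0.1539]
eef_rot: [0.003, 0.748, 0.663, 0.0]
wrist_force: [-0.2, 0.5, 0.2]
opening: 0.582
grasp_force: 0.0
(array([ 0.001, -0.011,  0.339, -0.001]), 'turn deg', np.float64(-0.1))
```

```bash
python3 -m handwheel '[[[0,0,0.15,0],[0,0,0.32,0],[0,0,0.32,0],[0,0,0.32,0]]]' 50; python3 -m handwheel '[[[0,0,0,0],[0,0,0,0],[0,0,0,0],[0,0,0,0],[0,0,0,0]]]' 0
```

```text
time_s: 3.08
eef_pos: [0.5455, -0.3513, 0.0891]
eef_rot: [0.002, 0.748, 0.663, 0.0]
wrist_force: [0.4, -1.0, 0.3]
opening: 0.585
grasp_force: 0.0
time_s: 3.7
eef_pos: [0.5433, -0.3507, 0.088]
eef_rot: [-0.001, 0.748, 0.664, -0.001]
wrist_force: [-9.0, 2.5, 11.2]
opening: 0.152
grasp_force: 60.2
```

```bash
python3 -m handwheel '[[[0,0,0,-0.1],[0,0,0,-0.2],[0,0,0,-0.3],[0,0,0,-0.4],[0,0,0,-0.5],[0,0,0,-0.6],[0,0,0,-0.7],[0,0,0,-0.8],[0,0,0,-0.8],[0,0,0,-0.8]]]' 0;python3 -m handwheel '[[[0,0,0,0],[0,0,0,0],[0,0,0,0]]]' 50; python3 -m handwheel '[[[0,0,-0.3,0],[0,0,-0.5,0],[0,0,-0.6,0],[0,0,-0.6,0]]]'
```

```text
time_s: 4.95
eef_pos: [0.5418, -0.3515, 0.088]
eef_rot: [-0.003, 0.243, 0.97, -0.001]
wrist_force: [-14.4, 0.4, 13.9]
opening: 0.152
grasp_force: 60.6
time_s: 5.32
eef_pos: [0.5448, -0.3501, 0.0861]
eef_rot: [0.0, 0.243, 0.97, 0.0]
wrist_force: [0.4, 0.4, 1.0]
opening: 0.582
grasp_force: 0.0
time_s: 5.82
eef_pos: [0.5451, -0.3506, 0.2072]
eef_rot: [0.001, 0.243, 0.97, -0.001]
wrist_force: [0.1, 0.2, -0.4]
opening: 0.585
grasp_force: 0.0
```

```bash
python3 con.py pics/w2.png; python3 -c "
from h import *
print(rel(.4569,-.2708,.20,62.2),'cam',rel(.44,-.36,.30,-5),tool().round(3))"
```

```text
switch [ 542.4 -351.6   47.6   14.   -27.8] 1155 0.10339077946244415
red [225. 109.] 94 [ 440.5 -371.    20.     2.2  -28.7]
red [318. 163.] 114 [ 503.2 -331.     8.1    8.    61.9]
red [318. 227.] 3584 [ 549.3 -353.2   60.6   53.3    6.8]
red [437. 341.] 216 [ 687.4 -312.2   24.8    8.9   -5.5]
red [366. 361.] 963 [ 676.2 -376.    35.2   26.7   79.8]
fader [ 456.9 -270.4   27.7   20.3  -29.1] 1962 0.11370241043658443
white [313.  43.] 16104 [ 434.9 -294.5  186.2   52.9   61.9]
white [545.  85.] 1621 [ 525.8 -150.5   95.3   67.4    7.9]
white [623.  39.] 482 [ 529.5 -112.4   61.1    3.3    7.5]
white [374.  44.] 242 [ 452.5 -260.9   29.5    3.3  -28.1]
white [318. 173.] 29511 [ 518.5 -339.2  177.9  132.5   62. ]
white [310. 101.] 25 [ 464.2 -315.9    9.9    1.4  -28.6]
white [595. 189.] 1160 [ 630.9 -139.3   95.2   62.1    7.3]
white [317. 222.] 95 [ 542.8 -353.2   25.     2.3  -28.3]
white [493. 326.] 423 [ 695.8 -265.9   83.3    5.2   80.8]
white [233. 351.] 100 [ 612.9 -475.7   11.4   10.9  -28.1]
white [379. 421.] 259 [ 742.5 -393.4   29.9   12.3   31.7]
(array([ 0.572,  0.143,  0.026, -0.004]), 'turn deg', np.float64(-0.3)) cam (array([ 0.437, -0.29 , -0.474,  0.778]), 'turn deg', np.float64(66.9)) [[-0.882  0.471 -0.001  0.544]
 [ 0.471  0.882  0.001 -0.35 ]
 [ 0.001  0.    -1.     0.205]
 [ 0.     0.     0.     1.   ]]
```

```bash
python3 -m handwheel '[[[0.3,0.08,0,0],[0.572,0.143,0,0],[0.572,0.143,0.2,0],[0.572,0.143,0.4,0],[0.572,0.143,0.56,0],[0.572,0.143,0.56,0],[0.572,0.143,0.56,0]]]' 50; python3 -m handwheel '[[[0,0,0,0],[0,0,0,0],[0,0,0,0],[0,0,0,0]]]' 0
```

```text
time_s: 6.75
eef_pos: [0.457, -0.271, 0.094]
eef_rot: [-0.0, 0.243, 0.97, 0.0]
wrist_force: [0.9, -0.4, 1.7]
opening: 0.588
grasp_force: 0.0
time_s: 7.25
eef_pos: [0.4578, -0.2717, 0.0955]
eef_rot: [0.001, 0.243, 0.97, -0.001]
wrist_force: [-0.6, 0.6, 6.3]
opening: 0.22
grasp_force: 59.1
```

```bash
python3 -m handwheel '[[[0,-0.1,0,0],[0,-0.2,0,0],[0,-0.3,0,0],[0,-0.4,0,0],[0,-0.46,0,0],[0,-0.49,0,0],[0,-0.49,0,0],[0,-0.49,0,0]]]' 0
```

```text
time_s: 8.25
eef_pos: [0.4125, -0.3569, 0.0955]
eef_rot: [0.001, 0.243, 0.97, 0.001]
wrist_force: [3.7, 5.9, 7.7]
opening: 0.227
grasp_force: 59.7
```

```bash
python3 -m handwheel '[[[0,0,0,0],[0,0,0,0],[0,0,0,0]]]' 50; python3 -m handwheel '[[[0,0,-0.3,0],[0,0,-0.6,0],[0,0,-0.9,0],[0,0,-1,0],[0,0,-1,0],[0,0,-1,0]]]'; python3 con.py pics/w3.png; python3 -c "
from h import *
print(rel(.50,.20,.33,85))"
```

```text
time_s: 8.62
eef_pos: [0.4107, -0.3576, 0.094]
eef_rot: [-0.0, 0.243, 0.97, -0.0]
wrist_force: [-0.1, 0.4, 0.2]
opening: 0.587
grasp_force: 0.0
time_s: 9.38
eef_pos: [0.4103, -0.3569, 0.2922]
eef_rot: [-0.001, 0.243, 0.97, 0.001]
wrist_force: [-0.2, -0.2, -0.5]
opening: 0.583
grasp_force: 0.0
red [384. 264.] 46 [ 503.3 -331.3    7.7    7.1  -69.4]
red [378. 303.] 1037 [ 545.  -354.1   51.8   46.9  -75.1]
red [394. 398.] 45 [ 666.1 -394.4   23.3    3.6   -8.4]
fader [ 459.6 -574.6  478.5   29.8  -77.5] 726 0.11381174531209193
white [556.  29.] 2378 [ 371.4 -101.   127.3   26.2   88.1]
white [625. 121.] 564 [487.3 -75.5  83.8  27.5 -13. ]
white [543. 176.] 3190 [ 506.8 -149.8  111.8   94.9    7.2]
white [389. 232.] 23595 [ 490.7 -321.8  197.   184.4  -28.2]
white [322. 213.] 103 [ 423.6 -361.8   26.9    3.   -28.2]
white [596. 265.] 1145 [ 619.7 -128.   101.    77.     7.4]
white [233. 351.] 105 [ 519.3 -531.1   15.5   14.8   61.8]
white [528. 363.] 96 [ 692.8 -236.8   29.1    5.9   80.1]
white [  8. 429.] 699 [ 485.9 -830.9   74.6   27.3  -43.4]
white [ 16. 454.] 483 [ 514.6 -843.2  123.9   18.4  -70.9]
white [ 32. 445.] 120 [ 518.5 -825.7   30.8   10.6  -60.5]
white [626. 447.] 233 [ 872.3 -169.    32.4   26.3   59.5]
white [624. 459.] 21 [ 893.4 -174.1   13.     3.6   17.3]
(array([ 0.918,  2.667, -0.184, -0.269]), 'turn deg', np.float64(-23.1))
```

```bash
python3 -m handwheel '[[[0.3,0.9,-0.1,0],[0.3,0.9,-0.1,0],[0.3,0.9,-0.1,0]]]'; python3 -m handwheel '[[[0.3,0.9,-0.1,0],[0.3,0.9,-0.1,0],[0.3,0.9,-0.1,0]]]'; python3 -m handwheel '[[[0.3,0.9,0,-0.27],[0.3,0.9,0,-0.27],[0.3,0.9,0,-0.27],[0.3,0.9,0,-0.27],[0.3,0.9,0,-0.27]]]'
cat > look.py <<'E'
from h import *
import sys
c,P=grab("wrist");cv2.imwrite(sys.argv[1],c["color"][...,::-1])
for p in packs(c,P):print(*p)
ct,_=cv2.findContours(mask(c,(0,0,0),(180,120,45)),cv2.RETR_LIST,cv2.CHAIN_APPROX_NONE)
for k in ct:
    r=rect(onplane(c,P,k[:,0],.01))
    if 85<r[2]<130 and 70<r[3]<100:print("pad",k[:,0].mean(0).round(),r)
c,P=grab("top");print("top");[print(*p) for p in packs(c,P)]
E
python3 look.py pics/w4.png
python3 - <<'E'
from h import *
c,P=grab("top");W=cloud(c,P)
for m,ce,s in blobs(mask(c,(8,150,100),(20,255,255)),15):
    w=W[m];k=w[(w[:,2]>.1)&(w[:,2]<.125)]
    if len(k)>4:print("orange",ce.round(),rect(k))
E
```

```text
time_s: 9.8
eef_pos: [0.4416, -0.1717, 0.3119]
eef_rot: [-0.002, 0.243, 0.97, 0.001]
wrist_force: [1.2, -0.0, 0.4]
opening: 0.584
grasp_force: 0.0
time_s: 10.18
eef_pos: [0.473, 0.0122, 0.3319]
eef_rot: [-0.001, 0.243, 0.97, -0.0]
wrist_force: [1.1, 0.2, 0.3]
opening: 0.585
grasp_force: 0.0
time_s: 10.8
eef_pos: [0.5049, 0.1971, 0.3317]
eef_rot: [-0.001, 0.042, 0.999, -0.001]
wrist_force: [-0.0, -0.2, -0.5]
opening: 0.584
grasp_force: 0.0
[437. 104.] body [428.2 342.3  90.1  64.   19.5] neck [428.2 342.2  56.1  40.9  19.4] 2503
[334. 149.] body [469.4 215.8  89.3  63.6  -5.5] neck [469.4 215.7  56.   40.   -5.1] 2152
[367. 266.] body [627.4 249.4  89.6  64.  -10.7] neck [627.3 249.2  56.4  40.5 -10.8] 1420
[429. 302.] body [672.1 332.5  61.1  11.7  83.5] neck [693.8 338.9  54.9  43.3  23.5] 1323
top
[237. 215.] body [625.6 248.4  90.6  63.8  -9.8] neck [625.9 247.9  56.1  39.2 -10.2] 313
[243. 277.] body [468.1 214.9  89.   63.7  -5.2] neck [467.9 214.8  55.7  40.9  -5.8] 376
[183. 277.] body [461.1 359.5  47.7  13.6 -74.2] neck [434.4 344.6  40.9  39.7 -72.1] 259
[187. 306.] body [388.  344.8  37.5  19.9 -79.2] neck [420.  340.2  42.5  39.8  19.8] 261
orange [474. 304.] [ 410.6 -353.5   27.6   19.   -27. ]
```

View pics/w4.png

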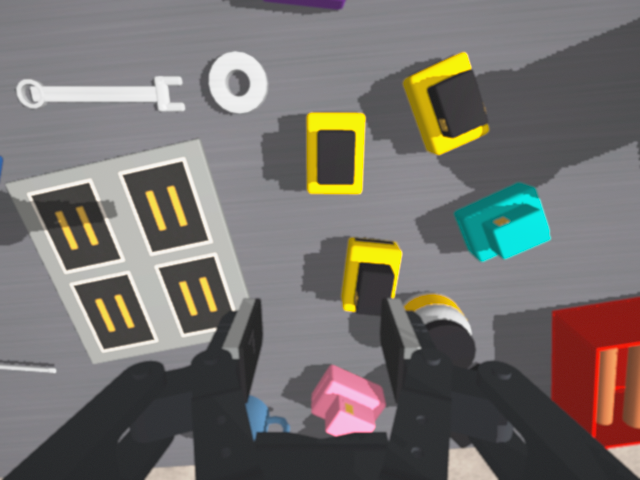

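The fader is at zero. The wrist and top views agree on the three packs to about 2 mm. Pack B is the one at (334,149) in the wrist view. The grease jar at (440,330) stands near pack C at (367,266). I'll take B first.

```bash
python3 -c "
from h import *
print(rel(.469,.2155,.12,84.7),ctrl.get_obs()['q'])"
```

```text
(array([0.19 , 0.083, 1.065, 0.003]), 'turn deg', np.float64(0.3)) [ 1.50492405e-01  4.35537960e-02  1.56997575e+00 -2.81842633e-04
  1.52901487e+00 -1.33239197e+00]
```

```bash
python3 -m handwheel '[[[0.19,0.083,0.3,0],[0.19,0.083,0.6,0],[0.19,0.083,0.9,0],[0.19,0.083,1,0],[0.19,0.083,1,0],[0.19,0.083,1,0]]]' 65; python3 -c "
from h import *
print(rel(.469,.2155,.054,84.7))"
```

```text
time_s: 11.7
eef_pos: [0.4705, 0.2164, 0.135]
eef_rot: [0.001, 0.044, 0.999, 0.0]
wrist_force: [-0.6, 0.9, -0.1]
opening: 0.757
grasp_force: 0.0
(array([ 0.008, -0.005,  0.405,  0.004]), 'turn deg', np.float64(0.3))
```

```bash
python3 -m handwheel '[[[0,0,0.15,0],[0,0,0.3,0],[0,0,0.39,0],[0,0,0.39,0],[0,0,0.39,0]]]' 65; python3 -m handwheel '[[[0,0,0,0],[0,0,0,0],[0,0,0,0],[0,0,0,0],[0,0,0,0]]]' 0; python3 -m handwheel '[[[0,0,-0.1,0],[0,0,-0.3,0],[0,0,-0.3,0],[0,0,-0.3,0]]]'; python3 -c "
from h import *
print(rel(.5347,-.1176,None,97.5));print(packs(*grab('top')))"
```

```text
time_s: 12.32
eef_pos: [0.4703, 0.2171, 0.0568]
eef_rot: [0.001, 0.043, 0.999, 0.0]
wrist_force: [0.4, -0.6, 1.1]
opening: 0.763
grasp_force: 0.0
time_s: 12.95
eef_pos: [0.4701, 0.2169, 0.0567]
eef_rot: [0.001, 0.043, 0.999, 0.0]
wrist_force: [-0.7, -2.2, 7.1]
opening: 0.458
grasp_force: 60.6
time_s: 13.45
eef_pos: [0.4682, 0.2168, 0.1143]
eef_rot: [-0.001, 0.043, 0.999, -0.0]
wrist_force: [-0.8, 0.0, -4.1]
opening: 0.461
grasp_force: 41.2
(array([-0.474, -1.637, -0.   , -0.144]), 'turn deg', np.float64(-12.4))
[(array([234., 216.]), 'body', array([626.1, 249. ,  90.1,  64.8, -10.6]), 'neck', array([626. , 249.5,  56.2,  41.5, -10.8]), 359), (array([197., 301.]), 'body', array([405.2, 334.1,  63.8,  44.1, -70.2]), 'neck', array([413.7, 337.6,  40.3,  28.8, -74.5]), 193)]
```

```bash
python3 -m handwheel '[[[0,0,0,0],[0,0,0,0]]]' 0;  python3 -m handwheel '[[[-0.1,-0.3,0,0],[-0.2,-0.6,0,0],[-0.24,-0.82,0,-0.07],[-0.24,-0.82,0,-0.07],[-0.24,-0.82,0,-0.07]]]'; python3 -c "
from h import *
print(rel(.5347,-.1176,.09,97.5))"
```

```text
time_s: 13.75
eef_pos: [0.4685, 0.2168, 0.1144]
eef_rot: [-0.001, 0.043, 0.999, -0.0]
wrist_force: [-0.4, -0.6, -4.5]
opening: 0.46
grasp_force: 67.6
time_s: 14.38
eef_pos: [0.5025, 0.0496, 0.115]
eef_rot: [-0.0, -0.009, 1.0, 0.0]
wrist_force: [-0.5, 0.1, -3.7]
opening: 0.455
grasp_force: 67.9
(array([-0.146, -0.839,  0.124, -0.076]), 'turn deg', np.float64(-6.5))
```

```bash
python3 -m handwheel '[[[-0.05,-0.3,0,0],[-0.1,-0.6,0,-0.04],[-0.146,-0.839,0,-0.076],[-0.146,-0.839,0.1,-0.076],[-0.146,-0.839,0.12,-0.076],[-0.146,-0.839,0.12,-0.076]]]'; python3 -c "
from h import *
print(rel(.5347,-.1176,.068,97.5))"
```

```text
time_s: 15.12
eef_pos: [0.5349, -0.1161, 0.0909]
eef_rot: [-0.001, -0.067, 0.998, 0.0]
wrist_force: [0.3, -0.5, -4.2]
opening: 0.452
grasp_force: 67.8
(array([ 0.002, -0.007,  0.115,  0.003]), 'turn deg', np.float64(0.2))
```

```bash
python3 -m handwheel '[[[0,-0.007,0.05,0],[0,-0.007,0.09,0],[0,-0.007,0.115,0],[0,-0.007,0.118,0],[0,-0.007,0.118,0]]]'
```

```text
time_s: 15.75
eef_pos: [0.5356, -0.1193, 0.0679]
eef_rot: [0.0, -0.067, 0.998, -0.0]
wrist_force: [0.0, 0.0, -4.3]
opening: 0.456
grasp_force: 67.9
```

```bash
python3 -m handwheel '[[[0,0,0.01,0],[0,0,0.01,0]]]'; python3 -m handwheel '[[[0,0,0,0],[0,0,0,0],[0,0,0,0]]]' 65; python3 -m handwheel '[[[0,0,-0.3,0],[0,0,-0.6,0],[0,0,-0.8,0],[0,0,-0.8,0]]]';python3 look.py pics/w5.png;  python3 -c "
from h import *
print(rel(.627,.249,.15,79.3))"
```

```text
time_s: 16.0
eef_pos: [0.536, -0.1195, 0.0668]
eef_rot: [0.0, -0.067, 0.998, -0.0]
wrist_force: [-1.3, 0.8, 3.1]
opening: 0.458
grasp_force: 68.8
time_s: 16.38
eef_pos: [0.5357, -0.1193, 0.0659]
eef_rot: [0.0, -0.067, 0.998, -0.0]
wrist_force: [0.7, -0.1, 0.7]
opening: 0.762
grasp_force: 0.0
time_s: 16.88
eef_pos: [0.5378, -0.1202, 0.2302]
eef_rot: [0.004, -0.067, 0.998, -0.002]
wrist_force: [0.5, 0.4, 0.4]
opening: 0.761
grasp_force: 0.0
[324. 192.] body [ 534.4 -119.6   88.6   64.1    7.5] neck [ 534.7 -119.3   55.7   40.5    7.5] 886
[625. 335.] body [651.2 215.2  41.   16.   16.8] neck None 0
top
[234. 216.] body [626.1 249.3  89.9  64.5 -10.8] neck [626.3 249.   56.   41.7 -11.7] 364
[373. 263.] body [ 516.8 -122.    64.2   57.6  -85. ] neck [ 523.1 -120.7   40.4   34.8  -85.1] 116
[194. 291.] body [426.5 341.6  89.6  65.6  18.6] neck [426.5 341.8  55.7  40.8  19.1] 394
(array([-0.698,  1.764,  0.379,  0.213]), 'turn deg', np.float64(18.3))
```

```bash
python3 -m handwheel '[[[-0.3,0.3,0,0],[-0.35,0.6,0,0],[-0.35,0.88,0,0.1],[-0.35,0.88,0,0.1]]]'; python3 -m handwheel '[[[-0.1,0.3,0,0],[-0.2,0.6,0,0],[-0.35,0.88,0.1,0.11],[-0.35,0.88,0.38,0.11],[-0.35,0.88,0.38,0.11],[-0.35,0.88,0.38,0.11]]]'; python3 -c "
from h import *
print(rel(.627,.249,.055,79.3))"
```

```text
time_s: 17.48
eef_pos: [0.5798, 0.0684, 0.2233]
eef_rot: [-0.002, 0.007, 1.0, 0.001]
wrist_force: [0.2, -0.4, -0.2]
opening: 0.762
grasp_force: 0.0
time_s: 18.23
eef_pos: [0.6547, 0.2381, 0.1503]
eef_rot: [-0.0, 0.091, 0.996, -0.0]
wrist_force: [0.2, -0.3, 0.2]
opening: 0.759
grasp_force: 0.0
(array([0.146, 0.029, 0.477, 0.003]), 'turn deg', np.float64(0.3))
```

```bash
python3 -m handwheel '[[[0.146,0.029,0,0],[0.146,0.029,0.15,0],[0.146,0.029,0.3,0],[0.146,0.029,0.43,0],[0.146,0.029,0.475,0],[0.146,0.029,0.475,0],[0.146,0.029,0.475,0]]]' 65; python3 -m handwheel '[[[0,0,0,0],[0,0,0,0],[0,0,0,0],[0,0,0,0],[0,0,0,0]]]' 0; python3 -m handwheel '[[[0,0,-0.1,0],[0,0,-0.2,0],[0,0,-0.3,0],[0,0,-0.3,0]]]'; python3 -c "
from h import *
print(rel(.6429,.0177,None,97.5))"
```

```text
time_s: 19.1
eef_pos: [0.6283, 0.2504, 0.0571]
eef_rot: [0.002, 0.091, 0.996, 0.0]
wrist_force: [-0.3, -0.4, 0.8]
opening: 0.762
grasp_force: 0.0
time_s: 19.73
eef_pos: [0.6276, 0.2503, 0.0562]
eef_rot: [0.001, 0.091, 0.996, 0.0]
wrist_force: [-1.3, -2.2, 5.9]
opening: 0.452
grasp_force: 61.6
time_s: 20.23
eef_pos: [0.6286, 0.2508, 0.1181]
eef_rot: [0.003, 0.091, 0.996, 0.001]
wrist_force: [0.4, -0.2, -3.1]
opening: 0.461
grasp_force: 61.6
(array([-2.810e-01, -1.134e+00, -1.000e-03, -2.080e-01]), 'turn deg', np.float64(-17.9))
```

```bash
python3 -m handwheel '[[[-0.05,-0.25,0,0],[-0.1,-0.5,0,-0.05],[-0.15,-0.75,0,-0.1],[-0.25,-1,0,-0.2],[-0.25,-1,0,-0.2],[-0.25,-1,0,-0.2]]]'; python3 -c "
from h import *
print(rel(.6429,.0177,.075,97.5));print(packs(*grab('wrist')))"
```

```text
time_s: 20.98
eef_pos: [0.6393, 0.0446, 0.1142]
eef_rot: [-0.001, -0.058, 0.998, 0.0]
wrist_force: [-0.3, 0.4, -3.0]
opening: 0.456
grasp_force: 62.4
(array([-0.002, -0.136,  0.196, -0.01 ]), 'turn deg', np.float64(-0.8))
[(array([67., 67.]), 'body', array([ 550.5, -107.5,   56. ,   46.7,    7.5]), 'neck', array([546.2, -98.8,  32.9,  11. , -10.5]), 1499)]
```

```bash
python3 -m handwheel '[[[0,-0.136,0,-0.01],[0,-0.136,0.1,-0.01],[0,-0.136,0.17,-0.01],[0,-0.136,0.21,-0.01],[0,-0.136,0.24,-0.01],[0,-0.136,0.24,-0.01]]]'
```

```text
time_s: 21.78
eef_pos: [0.6432, 0.018, 0.0669]
eef_rot: [0.0, -0.067, 0.998, -0.0]
wrist_force: [0.4, 0.4, -4.4]
opening: 0.456
grasp_force: 62.5
```

```bash
python3 -m handwheel '[[[0,0,0.007,0],[0,0,0.007,0]]]'; python3 -m handwheel '[[[0,0,0,0],[0,0,0,0],[0,0,0,0]]]' 65; python3 -m handwheel '[[[0,0,-0.3,0],[0,0,-0.6,0],[0,0,-0.8,0],[0,0,-0.8,0]]]';python3 look.py pics/w6.png;  python3 -c "
from h import *
print(rel(.4275,.342,.15,109.5))"
```

```text
time_s: 22.02
eef_pos: [0.6435, 0.0177, 0.0662]
eef_rot: [0.001, -0.067, 0.998, 0.0]
wrist_force: [-2.1, 0.8, 2.6]
opening: 0.459
grasp_force: 63.1
time_s: 22.4
eef_pos: [0.6432, 0.0175, 0.0655]
eef_rot: [0.0, -0.067, 0.998, -0.0]
wrist_force: [0.9, 0.0, 0.4]
opening: 0.759
grasp_force: 0.0
time_s: 22.9
eef_pos: [0.6456, 0.0173, 0.2306]
eef_rot: [0.004, -0.067, 0.998, -0.001]
wrist_force: [0.3, -0.1, 0.5]
opening: 0.761
grasp_force: 0.0
[188.  66.] body [ 540.9 -117.9   77.2   63.5    7.4] neck [ 536.6 -118.7   53.4   40.8    8.1] 1997
[323. 192.] body [643.3  17.6  89.3  64.1   7.5] neck [643.3  17.8  55.7  40.8   7.5] 883
[590. 286.] body [699.1 297.6  81.1  26.4 -21.5] neck [713.3 300.   62.1  24.2  14.9] 1608
top
[320. 209.] body [642.   17.7  83.   64.5   6.4] neck [642.3  17.6  56.5  40.7   7. ] 208
[372. 254.] body [ 533.9 -119.5   90.1   64.4    7.6] neck [ 533.7 -119.3   56.2   40.4    7.8] 202
[194. 291.] body [426.6 341.5  89.8  63.4  19.1] neck [426.7 341.6  55.8  41.7  19.8] 392
(array([ 0.852,  1.751,  0.376, -0.138]), 'turn deg', np.float64(-11.9))
```

Now A.

```bash
python3 -m handwheel '[[[0.15,0.3,0,0],[0.3,0.6,0,0],[0.42,0.88,0,-0.05],[0.42,0.88,0,-0.05],[0.42,0.88,0,-0.05]]]'; python3 -c "
from h import *
print(rel(.4275,.342,.15,109.5))"
```

```text
time_s: 23.62
eef_pos: [0.5357, 0.181, 0.2241]
eef_rot: [-0.001, -0.104, 0.995, -0.0]
wrist_force: [0.3, -1.2, 0.7]
opening: 0.761
grasp_force: 0.0
(array([ 0.361,  0.9  ,  0.371, -0.087]), 'turn deg', np.float64(-7.5))
```

```bash
python3 -m handwheel '[[[0.15,0.3,0,0],[0.25,0.6,0,0],[0.361,0.9,0.1,-0.087],[0.361,0.9,0.37,-0.087],[0.361,0.9,0.37,-0.087],[0.361,0.9,0.37,-0.087]]]'; python3 -c "
from h import *
print(rel(.4275,.342,.055,109.5))"
```

```text
time_s: 24.38
eef_pos: [0.4303, 0.3411, 0.1524]
eef_rot: [0.0, -0.167, 0.986, -0.0]
wrist_force: [0.4, -0.2, -0.2]
opening: 0.763
grasp_force: 0.0
(array([ 0.012,  0.009,  0.487, -0.003]), 'turn deg', np.float64(-0.2))
```

```bash
python3 -m handwheel '[[[0.01,0.01,0.15,0],[0.01,0.01,0.3,0],[0.01,0.01,0.42,0],[0.01,0.01,0.48,0],[0.01,0.01,0.48,0],[0.01,0.01,0.48,0]]]' 65; python3 -m handwheel '[[[0,0,0,0],[0,0,0,0],[0,0,0,0],[0,0,0,0],[0,0,0,0]]]' 0; python3 -m handwheel '[[[0,0,-0.1,0],[0,0,-0.2,0],[0,0,-0.3,0],[0,0,-0.3,0]]]'; python3 -c "
from h import *
print(rel(.5192,.0013,None,97.5))"
```

```text
time_s: 25.12
eef_pos: [0.4274, 0.3436, 0.0569]
eef_rot: [0.001, -0.168, 0.986, 0.0]
wrist_force: [0.1, -0.2, 0.4]
opening: 0.765
grasp_force: 0.0
time_s: 25.75
eef_pos: [0.4268, 0.3435, 0.0567]
eef_rot: [0.001, -0.169, 0.986, 0.0]
wrist_force: [-0.6, -1.7, 7.1]
opening: 0.458
grasp_force: 60.6
time_s: 26.25
eef_pos: [0.4265, 0.3437, 0.1162]
eef_rot: [0.001, -0.169, 0.986, 0.0]
wrist_force: [-0.1, 0.2, -5.6]
opening: 0.459
grasp_force: 62.5
(array([ 1.320e-01, -1.769e+00, -1.000e-03,  1.390e-01]), 'turn deg', np.float64(11.9))
```

```bash
python3 -m handwheel '[[[0.02,-0.3,0,0],[0.04,-0.6,0,0.03],[0.066,-0.88,0,0.07],[0.066,-0.88,0,0.07],[0.066,-0.88,0,0.07]]]'; python3 -c "
from h import *
print(rel(.5192,.0013,.075,97.5))"
```

```text
time_s: 26.88
eef_pos: [0.4711, 0.1729, 0.1143]
eef_rot: [-0.001, -0.116, 0.993, 0.0]
wrist_force: [0.1, 0.9, -5.6]
opening: 0.456
grasp_force: 64.2
(array([-0.036, -0.89 ,  0.195,  0.068]), 'turn deg', np.float64(5.8))
```

```bash
python3 -m handwheel '[[[0,-0.3,0,0],[-0.02,-0.6,0,0.03],[-0.036,-0.89,0,0.068],[-0.036,-0.89,0.1,0.068],[-0.036,-0.89,0.18,0.068],[-0.036,-0.89,0.22,0.068],[-0.036,-0.89,0.22,0.068]]]'; python3 -c "
from h import *
print(rel(.5192,.0013,.067,97.5))"
```

```text
time_s: 27.75
eef_pos: [0.5194, 0.0028, 0.0705]
eef_rot: [-0.001, -0.067, 0.998, 0.0]
wrist_force: [0.5, 0.1, -5.4]
opening: 0.459
grasp_force: 65.3
(array([ 0.002, -0.007,  0.017,  0.002]), 'turn deg', np.float64(0.2))
```

```bash
python3 -m handwheel '[[[0,0,0.02,0],[0,0,0.022,0],[0,0,0.022,0]]]'; python3 -m handwheel '[[[0,0,0,0],[0,0,0,0],[0,0,0,0]]]' 65; python3 -m handwheel '[[[0,0,-0.3,0],[0,0,-0.6,0],[0,0,-0.9,0],[0,0,-0.9,0]]]';python3 look.py pics/w7.png;  python3 -c "
from h import *
print(rel(.411,-.355,.25,62.2))"
```

```text
time_s: 28.12
eef_pos: [0.5205, 0.0014, 0.0673]
eef_rot: [0.0, -0.066, 0.998, -0.0]
wrist_force: [0.7, -0.4, -6.1]
opening: 0.455
grasp_force: 65.4
time_s: 28.5
eef_pos: [0.5208, 0.0012, 0.0676]
eef_rot: [0.001, -0.066, 0.998, -0.0]
wrist_force: [-0.2, 0.3, 0.9]
opening: 0.763
grasp_force: 0.0
time_s: 29.0
eef_pos: [0.5236, 0.0007, 0.2533]
eef_rot: [0.006, -0.066, 0.998, -0.002]
wrist_force: [1.0, 0.1, -1.6]
opening: 0.762
grasp_force: 0.0
[206. 185.] body [ 534.  -118.6   88.2   63.2    7.6] neck [ 534.3 -118.8   55.    40.9    7.1] 1069
[323. 187.] body [519.9   1.3  88.4  64.2   7.8] neck [520.2   1.2  55.2  41.    7.7] 782
[323. 299.] body [643.   17.6  89.8  64.1   7.3] neck [636.9  16.9  44.   40.2   7.3] 605
[567. 361.] body [675.6 310.8  60.9  13.6 -63. ] neck [690.7 325.5  52.1  46.8  54.4] 1962
top
[378. 258.] body [ 533.8 -120.7   89.6   62.     7.2] neck [ 533.7 -119.9   55.8   39.9    6.4] 168
[326. 268.] body [502.2  -1.1  63.9  54.8 -82.5] neck [504.2  -0.8  39.9  25.2 -83.3] 78
(array([ 0.777, -1.694, -0.012,  0.411]), 'turn deg', np.float64(35.3))
```

All three are on their pads. Next I return to the fader.

```bash
python3 -m handwheel '[[[0.2,-0.3,0,0],[0.35,-0.6,0,0.05],[0.39,-0.85,0,0.15],[0.39,-0.85,0,0.2],[0.39,-0.85,0,0.2]]]' 50; python3 -c "
from h import *
print(rel(.411,-.355,.25,62.2))"
```

```text
time_s: 29.72
eef_pos: [0.4641, -0.1775, 0.2449]
eef_rot: [-0.002, 0.085, 0.996, 0.001]
wrist_force: [0.3, -0.2, -0.4]
opening: 0.586
grasp_force: 0.0
(array([ 0.112, -0.919, -0.027,  0.21 ]), 'turn deg', np.float64(18.1))
```

```bash
python3 -m handwheel '[[[0.05,-0.3,0,0],[0.1,-0.6,0,0.1],[0.112,-0.919,-0.1,0.21],[0.112,-0.919,-0.1,0.21],[0.112,-0.919,-0.1,0.21],[0.112,-0.919,-0.1,0.21]]]' 50; python3 con.py pics/w8.png|grep -E "switch|fader|white|red"
python3 - <<'E'
from h import *
c,P=grab("wrist");o=mask(c,(7,150,90),(20,255,255));W=cloud(c,P)
for m,ce,s in blobs(o,60):
    w=W[m];w=w[w[:,2]>.108];print("orange",ce.round(),rect(w) if len(w)>9 else 0)
    
print(packs(*grab("top")),rel(.411,-.355,.094,62.2))
E
```

```text
time_s: 30.48
eef_pos: [0.4127, -0.3527, 0.2659]
eef_rot: [-0.001, 0.238, 0.971, 0.001]
wrist_force: [-0.3, -0.6, -0.0]
opening: 0.584
grasp_force: 0.0
switch [ 541.4 -358.6   45.2    5.3  -20.5] 103 0.10265227047082526
red [316. 243.] 22 [ 443.5 -373.1   10.1    1.   -27.7]
red [382. 275.] 49 [ 503.1 -331.     7.1    6.4   62.4]
red [371. 323.] 1035 [ 554.  -367.8   75.5   29.9  -24.4]
red [393. 410.] 122 [ 660.1 -391.4   25.4   10.1  -33. ]
fader [ 410.9 -355.1   27.5   19.4  -27.1] 823 0.11381974250779098
white [563.  28.] 2480 [ 371.  -109.9  111.8   26.    88.1]
white [631. 101.] 117 [454.7 -76.3  15.2   8.2 -76.8]
white [553. 150.] 667 [ 464.4 -148.8   77.2   20.    87.8]
white [548. 141.] 24 [ 453.1 -149.2    7.7    6.7  -23.7]
white [388. 240.] 26601 [ 490.9 -321.6  197.8  184.7  -28. ]
white [316. 221.] 112 [ 424.3 -362.9   27.3    2.8  -27.8]
white [559. 251.] 105 [ 559.2 -169.6   17.9   10.    57.9]
white [590. 300.] 651 [ 619.2 -145.2  100.    45.4    8.6]
white [233. 351.] 105 [ 510.6 -510.5   14.3   13.7   62.4]
white [538. 376.] 65 [ 690.6 -231.4   18.3    5.9   78.1]
white [ 12. 459.] 206 [ 515.9 -820.7   30.8   17.3  -73. ]
orange [317. 214.] [ 380.7 -339.    94.2   19.2  -28.2]
orange [598. 233.] 0
orange [627. 275.] 0
orange [604. 288.] 0
[(array([321., 212.]), 'body', array([642.3,  17.5,  89.9,  64. ,   7.5]), 'neck', array([642. ,  17.6,  57.6,  40.6,   7. ]), 182), (array([372., 254.]), 'body', array([ 533.9, -119.6,   90.3,   64.6,    7.2]), 'neck', array([ 533.8, -119.9,   56.1,   41.3,    7.3]), 202), (array([326., 259.]), 'body', array([519.3,   1.1,  89.5,  64. ,   7.8]), 'neck', array([519.5,   1.5,  56.3,  40.3,   7.5]), 181)] (array([ 0.004, -0.012,  0.863,  0.003]), 'turn deg', np.float64(0.3))
```

View pics/w8.png

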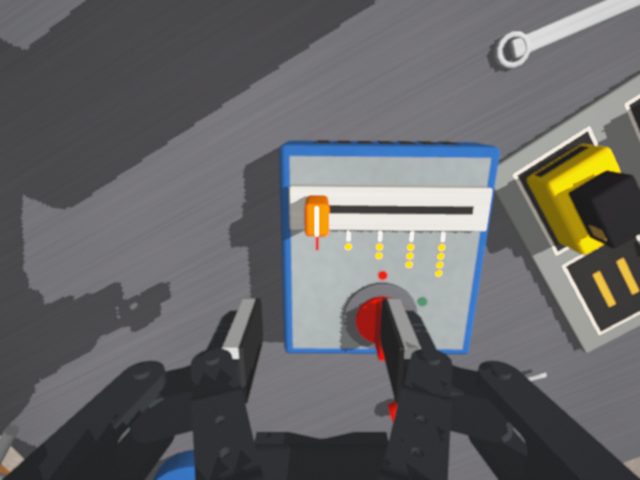

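The view shows the fader at (317,216) on the red zero line and the switch pointing to the red dot (OFF). All three packs sit within their outlines. I'll grip the fader and slide it 90 mm.

```bash
python3 -m handwheel '[[[0,-0.01,0.2,0],[0,-0.01,0.4,0],[0,-0.01,0.6,0],[0,-0.01,0.75,0],[0,-0.01,0.86,0],[0,-0.01,0.86,0],[0,-0.01,0.86,0]]]' 50; python3 -m handwheel '[[[0,0,0,0],[0,0,0,0],[0,0,0,0],[0,0,0,0]]]' 0; python3 -m handwheel '[[[0,0.1,0,0],[0,0.2,0,0],[0,0.3,0,0],[0,0.4,0,0],[0,0.45,0,0],[0,0.45,0,0],[0,0.45,0,0],[0,0.45,0,0]]]' 0
```

```text
time_s: 31.5
eef_pos: [0.412, -0.3568, 0.096]
eef_rot: [0.001, 0.239, 0.971, -0.0]
wrist_force: [0.1, 0.1, 0.5]
opening: 0.587
grasp_force: 0.0
time_s: 32.0
eef_pos: [0.4122, -0.3567, 0.0964]
eef_rot: [0.001, 0.239, 0.971, -0.0]
wrist_force: [1.3, 3.1, 5.1]
opening: 0.225
grasp_force: 58.8
time_s: 33.0
eef_pos: [0.4548, -0.2766, 0.0964]
eef_rot: [0.002, 0.239, 0.971, -0.0]
wrist_force: [1.7, 0.8, 7.0]
opening: 0.221
grasp_force: 59.8
```

```bash
python3 -m handwheel '[[[0,0,0,0],[0,0,0,0],[0,0,0,0]]]' 50; python3 -m handwheel '[[[0.2,-0.25,-0.3,0],[0.2,-0.25,-0.6,0],[0.2,-0.25,-0.9,0],[0.2,-0.25,-0.9,0],[0.2,-0.25,-0.9,0],[0.2,-0.25,-0.9,0]]]'; python3 con.py pics/w9.png|grep -E "switch|fader"; python3 -c "
import cv2;i=cv2.imread('pics/w9.png');cv2.imwrite('pics/w9c.png',cv2.resize(i[100:400,220:620],(800,600)))
from h import *
print(rel(.5424,-.3516,.15,62.2))"
```

```text
time_s: 33.38
eef_pos: [0.4531, -0.2765, 0.0947]
eef_rot: [-0.0, 0.239, 0.971, 0.0]
wrist_force: [0.1, 0.3, 0.4]
opening: 0.589
grasp_force: 0.0
time_s: 34.12
eef_pos: [0.394, -0.3016, 0.2727]
eef_rot: [-0.002, 0.239, 0.971, 0.001]
wrist_force: [0.2, 0.5, -0.2]
opening: 0.591
grasp_force: 0.0
switch [ 542.2 -351.5   48.1   13.7  -27.1] 504 0.10361110534431583
fader [ 449.5 -283.2   27.7   20.3  -28.2] 720 0.1138912768831272
(array([-0.776,  0.122,  0.61 ,  0.001]), 'turn deg', np.float64(0.1))
```

View pics/w9c.png

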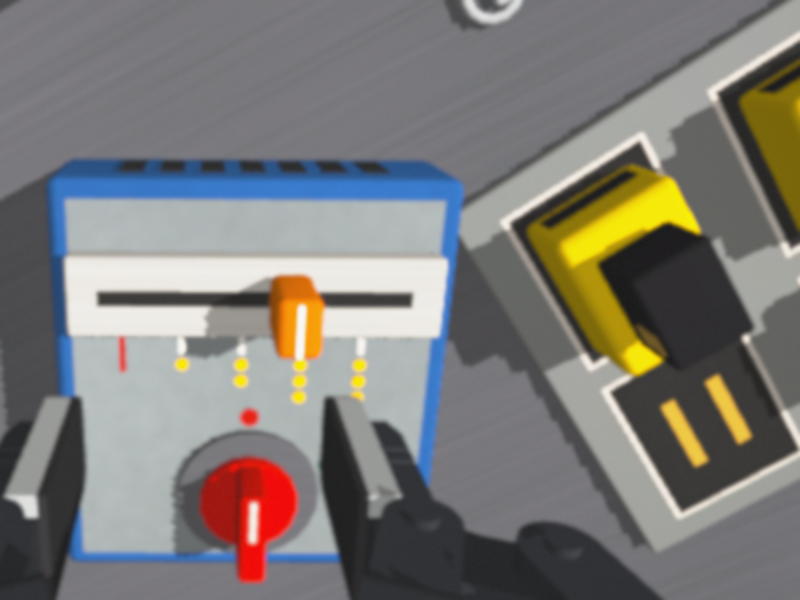

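The fader reads about 0.082, because it slipped about 8 mm in the grip. The crop agrees: after parallax the fader line falls about 7 mm short of the 3-dot line at (299,345). I'll regrip and nudge it about 8.3 mm.

```bash
python3 -c "
from h import *
print(rel(.4495,-.2832,.092,62.2))"
```

```text
(array([-0.207,  0.209,  0.902,  0.001]), 'turn deg', np.float64(0.1))
```

```bash
python3 -m handwheel '[[[-0.207,0.209,0.1,0],[-0.207,0.209,0.4,0],[-0.207,0.209,0.65,0],[-0.207,0.209,0.8,0],[-0.207,0.209,0.9,0],[-0.207,0.209,0.9,0],[-0.207,0.209,0.9,0],[-0.207,0.209,0.9,0]]]' 50; python3 -m handwheel '[[[0,0,0,0],[0,0,0,0],[0,0,0,0],[0,0,0,0]]]' 0; python3 -m handwheel '[[[0,0.02,0,0],[0,0.04,0,0],[0,0.04,0,0],[0,0.04,0,0]]]' 0; python3 -m handwheel '[[[0,0,0,0],[0,0,0,0],[0,0,0,0]]]' 50; python3 -m handwheel '[[[0.1,-0.15,-0.3,0],[0.2,-0.25,-0.6,0],[0.2,-0.25,-0.9,0],[0.2,-0.25,-0.9,0],[0.2,-0.25,-0.9,0],[0.2,-0.25,-0.9,0]]]'; python3 con.py pics/w10.png|grep -E "switch|fader"
```

```text
time_s: 35.17
eef_pos: [0.4512, -0.2853, 0.0959]
eef_rot: [0.001, 0.239, 0.971, -0.0]
wrist_force: [-0.4, -0.1, -0.3]
opening: 0.589
grasp_force: 0.0
time_s: 35.67
eef_pos: [0.451, -0.2851, 0.0958]
eef_rot: [0.0, 0.239, 0.971, -0.0]
wrist_force: [-0.6, 2.0, 5.7]
opening: 0.221
grasp_force: 58.9
time_s: 36.17
eef_pos: [0.4547, -0.278, 0.0958]
eef_rot: [0.0, 0.239, 0.971, -0.0]
wrist_force: [-1.6, 0.1, 5.4]
opening: 0.223
grasp_force: 59.0
time_s: 36.55
eef_pos: [0.4543, -0.2776, 0.0948]
eef_rot: [-0.0, 0.239, 0.971, 0.0]
wrist_force: [-0.7, -0.2, 0.2]
opening: 0.585
grasp_force: 0.0
time_s: 37.3
eef_pos: [0.3952, -0.3024, 0.2728]
eef_rot: [-0.002, 0.239, 0.971, 0.001]
wrist_force: [0.2, 0.4, -1.0]
opening: 0.587
grasp_force: 0.0
switch [ 542.6 -351.9   48.9   13.7  -28.9] 494 0.10360207719401943
fader [ 452.7 -276.4   27.    20.3  -27.2] 715 0.11385348458244876
```

The fader is at about 0.0895, on the 3-dot line. Now the switch.

```bash
python3 -c "
from h import *
print(rel(.5427,-.3515,.15,62.2))"
```

```text
(array([-0.769,  0.124,  0.611,  0.001]), 'turn deg', np.float64(0.1))
```

```bash
python3 -m handwheel '[[[-0.3,0.06,0,0],[-0.6,0.124,0.1,0],[-0.769,0.124,0.3,0],[-0.769,0.124,0.61,0],[-0.769,0.124,0.61,0],[-0.769,0.124,0.61,0],[-0.769,0.124,0.61,0]]]' 50; python3 -c "
from h import *
print(rel(.5427,-.3515,.087,62.2))"
```

```text
time_s: 38.22
eef_pos: [0.5447, -0.3542, 0.1565]
eef_rot: [0.002, 0.239, 0.971, -0.001]
wrist_force: [0.4, -0.3, 0.0]
opening: 0.585
grasp_force: 0.0
(array([0.017, 0.008, 0.348, 0.001]), 'turn deg', np.float64(0.1))
```

```bash
python3 -m handwheel '[[[0.01,0.01,0.15,0],[0.01,0.01,0.28,0],[0.01,0.01,0.33,0],[0.01,0.01,0.33,0],[0.01,0.01,0.33,0]]]' 50; python3 -m handwheel '[[[0,0,0,0],[0,0,0,0],[0,0,0,0],[0,0,0,0],[0,0,0,0]]]' 0; python3 -m handwheel '[[[0,0,0,0.1],[0,0,0,0.2],[0,0,0,0.3],[0,0,0,0.4],[0,0,0,0.5],[0,0,0,0.6],[0,0,0,0.7],[0,0,0,0.8],[0,0,0,0.8],[0,0,0,0.8]]]' 0;python3 -m handwheel '[[[0,0,0,0],[0,0,0,0],[0,0,0,0]]]' 50; python3 -m handwheel '[[[0,0,-0.3,0],[0,0,-0.5,0],[0,0,-0.8,0],[0,0,-0.9,0],[0,0,-0.9,0],[0,0,-0.9,0]]]'; python3 con.py pics/w11.png|grep -E "switch|fader"; python3 look.py pics/w12.png
```

```text
time_s: 38.85
eef_pos: [0.5435, -0.3511, 0.089]
eef_rot: [0.001, 0.239, 0.971, -0.001]
wrist_force: [-0.4, -0.3, 0.4]
opening: 0.59
grasp_force: 0.0
time_s: 39.48
eef_pos: [0.5424, -0.3517, 0.0881]
eef_rot: [0.0, 0.24, 0.971, -0.001]
wrist_force: [-3.8, -4.2, 4.5]
opening: 0.147
grasp_force: 61.5
time_s: 40.72
eef_pos: [0.5432, -0.3515, 0.0881]
eef_rot: [0.001, 0.745, 0.667, -0.0]
wrist_force: [-1.3, -4.7, 5.3]
opening: 0.151
grasp_force: 61.4
time_s: 41.1
eef_pos: [0.5424, -0.3494, 0.0863]
eef_rot: [-0.001, 0.745, 0.667, 0.0]
wrist_force: [0.9, -0.5, -1.4]
opening: 0.586
grasp_force: 0.0
time_s: 41.85
eef_pos: [0.5418, -0.3493, 0.2643]
eef_rot: [-0.002, 0.746, 0.666, -0.0]
wrist_force: [0.7, 0.1, 0.1]
opening: 0.582
grasp_force: 0.0
switch [ 543.9 -351.8   47.9   13.4   83.3] 777 0.10331641966454846
fader [ 453.7 -277.2   28.1   20.2  -28.6] 1020 0.11357853300385015
top
[321. 212.] body [642.2  17.4  90.3  64.1   7.6] neck [642.3  17.6  56.6  40.6   7. ] 178
[372. 254.] body [ 533.9 -119.3   90.2   64.5    7.3] neck [ 533.8 -119.6   55.7   41.6    7.5] 212
[326. 259.] body [519.2   1.1  89.4  63.8   8. ] neck [519.6   1.4  56.1  40.3   7.9] 204
```

View pics/w11.png

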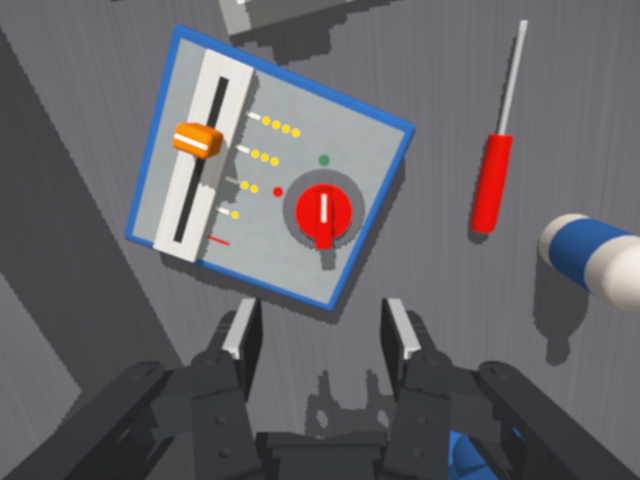

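The switch points at the green dot (ON), and the packs are in place in the top view. I'll check the fader against the 3-dot tick before handing in.

Run:
```python
from h import *
c,P=grab("wrist");w=onplane(c,P,[(243,149),(228,211),(253,116),(219,240)],.0605)[:,:2]*1000
y=np.array([.4664,.8846]);print("ticks 3,1,4,zero rel fader (mm):",((w-[453.2,-276.8])@y).round(1))
c,P=grab("top");print(packs(c,P));cv2.imwrite("pics/t9.png",c["color"][...,::-1])
```

```text
ticks 3,1,4,zero rel fader (mm): [  0.1 -58.8  29.6 -89.2]
[(array([320., 212.]), 'body', array([642.5,  17.5,  90.5,  64. ,   7.4]), 'neck', array([642.1,  17.7,  56.9,  40.6,   6.9]), 190), (array([372., 254.]), 'body', array([ 533.9, -119.6,   90. ,   64.5,    7.9]), 'neck', array([ 533.7, -119.5,   56.1,   40.5,    7.5]), 212), (array([326., 259.]), 'body', array([519.1,   1.1,  89.2,  64. ,   7.3]), 'neck', array([519.7,   1.5,  56.3,  40.3,   7.6]), 201)]
```

View pics/t9.png

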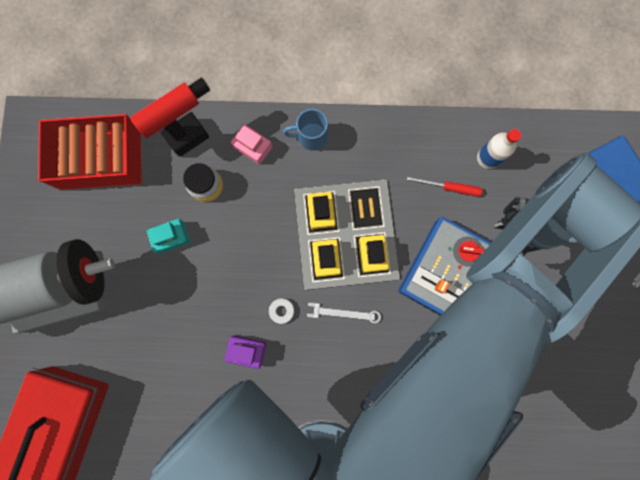

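The top view shows packs inside three pads at (320,211), (326,259) and (372,254). The bystanders and look-alikes have not moved, and the fader is exactly on the 3-dot line.

```bash
python3 -c "
from bench import ctrl
print(ctrl.hand_in())"
```

```text
the job is handed in; nothing more can be done
None
```

The job is done and handed in: switch turned OFF, fader slid to zero, all three yellow packs stood on their own pads, fader set to the 3-dot line (it slipped about 8 mm short the first time, so I regripped and corrected it), switch turned ON, and the bystanders and look-alikes left in place.

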